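Uncover the seedling tray and line it up under the dibber

TASK

Lift the loose cover off the black seedling tray and lay it, right way up and lengthwise, in the middle of the wooden board without dropping it. Then slide the tray along the bench, without lifting it, until the centre of its one round cell is right under the tip of the dibber stand. Do not knock the stand, the clay pots, the hand fork or the spray bottle.

Things in the scene. Friction and masses are not known exactly. Their poses are not given: they have to be found in the camera images.
- tray: Loose black seedling tray, 0.4 kg. Cell part 150 (x) x 110 (y) x 55 mm high, 4 mm walls, 3 x 2 cells: five open square ones; the far left one (+x +y) has a flush top with a 34 mm round hole. A pull tab 44 mm wide (y), 36 mm high, runs from x = -125 to -75 mm at its near end, resting on the bench. Origin: centre of the cell part's underside; x lengthwise, away from the tab and robot.
- round_cell (a point): Centre of the tray's round hole, level with the rim: 49 mm along +x, 26.5 mm along +y and 55 mm above the tray's origin. Hidden under the cover at first.
- tab (a point): Top face of the tray's pull tab, 36 mm above the bench, 105 mm along -x from the tray's origin: a place to grip the tab's 44 mm width (along y).
- cover: Loose white plastic cover on the tray, 0.22 kg, 164 (x) x 124 (y) x 34 mm high, plus a handle ridge 70 (x) x 24 (y) mm, 34 mm high, in the middle of its top. Its skirt hangs 12 mm deep outside the rim with 3 mm of play: lift it straight up. Origin: centre of the skirt's lower edge, 43 mm above the bench on the tray; x lengthwise, z up.
- cover_grip (a point): Top of the cover's handle ridge, 68 mm above the cover's origin; grip the ridge's 24 mm width (along y).
- board: Flat plain wooden board fixed to the bench, 220 (x) x 170 (y) x 12 mm, left or right of the tray. Origin: centre of its underside on the bench; x lengthwise. Its top is 12 mm above the bench.
- dibber: Fixed green bench stand, on the other side of the tray than the board. A pointed 16 mm steel dibber hangs from an arm 32 mm wide, 200 to 230 mm above the bench, that runs along +x to a 30 mm square column 150 mm away on a base plate 100 x 100 x 12 mm centred under it. Origin: on the bench under the tip; x from tip to column, roughly away from the robot.
- dibber_tip (a point): The dibber's tip, 65 mm above the bench, under a dark round boss on top of the arm, 20 mm in from the arm end nearest the robot; 10 mm above the uncovered tray's rim; the cover is too high to pass under it.
- pot_a: Clay pot, 100 mm across the rim, 85 mm high, beyond the work to the left; origin: centre of its underside.
- pot_b: Clay pot, 100 mm across the rim, 85 mm high, beyond the work to the right; origin: centre of its underside.
- fork: Hand fork lying on the bench at the far left, 260 mm long along its x (wooden handle to -x, 60 mm wide steel head), 26 mm high; origin at its middle, on the bench.
- bottle: Push-button spray bottle standing at the far right, 76 mm across, 192 mm high; origin: centre of its underside.

How it is judged:
On the way, in this order (a step that is already met when the one before it is completed fails the run):
1. the cover is lifted clear of the tray, its skirt at least 10 mm above the rim (z of cover in the frame of tray above 0.065 m), for 0.1 s.
2. the cover lies released and flat, right way up, on the board: its centre within 25 mm of the board's centre, its length within 15 degrees of the board's length (either way round) (horizontal distance between cover and board below 0.025 m and z of cover in the frame of board below 0.016 m and angle between cover's own z axis and vertical below 0.06 rad and angle between the x axis of cover and the x axis of board, either way round below 0.26 rad and contact force between the fingers and cover below 0.1 N and linear speed of cover below 0.02 m/s), for 0.3 s.
3. the tray, flat on the bench, has its round cell's centre within 6 mm (horizontally) of the dibber's tip, the cover still lying on the board (horizontal distance between round_cell and dibber_tip below 0.006 m and height (world z) of tray below 0.003 m and angle between tray's own z axis and vertical below 0.03 rad and horizontal distance between cover and board below 0.025 m and z of cover in the frame of board below 0.016 m and angle between cover's own z axis and vertical below 0.06 rad and angle between the x axis of cover and the x axis of board, either way round below 0.26 rad), for 0.2 s.
At the end, for the whole second after the job is handed in: Tray flat and still on the bench, its round cell's centre within 6 mm, horizontally, of the dibber's tip; cover flat, right way up and still on the board, its centre within 25 mm of the board's centre, its length within 15 degrees of the board's length (either way round) (all of step 3 and linear speed of each of tray, cover below 0.01 m/s); the robot touches nothing.
It fails at once if the tray is lifted more than 10 mm off the bench or tipped more than 6 degrees (height (world z) of tray above 0.01 m or angle between tray's own z axis and vertical above 0.105 rad).
It fails at once if the cover is dropped (out of the fingers and moving faster than 0.5 m/s, a fall of about 13 mm) (contact force between the fingers and cover below 0.05 N and linear speed of cover above 0.5 m/s).
It fails at once if the dibber stand is knocked with more than 8 N (contact force between dibber and anything else above 8 N).
It fails at once if a clay pot, the hand fork or the spray bottle is moved more than 20 mm (distance of any of pot_a, pot_b, fork, bottle from where it was at the start of the episode above 0.02 m).
It also fails if it takes over 61 s, if anything falls off the work surface, if the arm or the gripper's body presses on something with over 40 N, if the wrist force passes 120 N, or if a joint passes its speed limit or range.

ROBOT

A 6-joint arm with a two-finger parallel gripper is mounted at the origin on the work surface. World frame = base frame: x ahead of the robot, y to its left, z up, the work surface at z = 0. Lengths are in m, angles in rad, forces in N, time in s.
With the tool pointing down it reaches from about 0.35 to 0.975 m from the base axis. Payload 17.4 kg.
Tool frame: the origin (TCP) lies midway between the tips of the shut fingers; the grasp point (between the pads) lies behind it (arm.grasp_offset is the z of the grasp point in the tool frame, in m); z points along the fingers, y is the line along which they close (so a half turn about z gives the same grasp; the last joint's range is limited). The gripper opens to 85 mm and grips with 20 to 120 N. Pads are 22 mm wide; open, the fingers measure 114 mm over their backs; the gripper's body (76 mm by 85 mm) begins 54 mm behind the grasp point. The pads swing forward as they close: fully open they stand 13 mm farther back than shut.
Start: joints at [-1.163, 0.116, 1.442, -0, 1.584, -0.038], TCP at [0.291, -0.609, 0.231] pointing down, gripper open.
Joint ranges: [-2.83, 2.83], [-0.83, 2.19], [0.07, 2.5], [-1.14, 4.28], [0.01, 3], [-2.97, 2.97]. Speed limits (rad/s): [1.89, 1.89, 2.22, 3.14, 3.14, 3.14].

INTERFACE

Orientations are given as a rotation vector (axis times angle).
In Python, from workcell import arm, viewer gives the robot as it stands. The module is installed in compiled form; this text tells all that it offers.
- The arm moves only by the tool apply_moves, never from a script. Its arguments are lists of equal length, an entry for each row: "rotation": the turn, a rotation vector about the tool's x, y, z normalised to -1 to 1, where 1 is 30 degrees, a list of three; "dp": the shift along the tool's x, y, z normalised to -1 to 1, where 1 is 0.075 m, a list of three; "hand": the closure, from -1 (fully open) to 1 (shut). In form: {"rotation": [[rx, ry, rz], ...], "dp": [[dx, dy, dz], ...], "hand": [hand, ...]}. A call has 1 to 10 rows; each row shifts and turns the commanded pose from where the row before left it, along the tool's axes as they then stand; what a row does not reach is not made up. A row lasts 1/8 s, in which the tool goes at most 62.5 mm and 10.7 degrees, less where a joint would pass 70% of its speed; a pose out of reach is approached as far as the arm can. A call with a number of a shift or a turn outside -1 to 1 is refused whole. A call with a gripper value outside its range is refused whole. The fingers move at their own pace and stop on an object; the grip force is fixed at half the most. Time passes only in rows, so rows that do not move let the fingers close. It gives the time, the measured TCP pose, the force, the opening and the grip force at its end, in the units of the state.
- arm.observe(): the state, without advancing time (a new reading comes with each control period).
- viewer.grab_frame(name): name is "scene" or "top"; returns the picture (480x640x3 uint8, red, green, blue); there is no depth.
- viewer.camera_params(name): a dict with "fx", "fy", "cx", "cy" (pixels), "world_to_cam" (4x4, takes a point from world to camera coordinates). Camera axes: x right, y up, looking along -z (the intrinsics and any distortion apply to the point x, -y, -z); pixel columns grow to the right and rows downward; lengths in m; the calibration is good to about 2 mm. A picture is of the moment at which its call begins. camera_params takes no time and is no camera call.
- arm.hand_in(): hands the job in; it is judged then, once.
The state is a dict: "clock": time; "joint_positions": joint angles; "qd": joint speeds; "effort": joint torques, N m; "tool_pos": TCP position; "eef_rot": TCP orientation; "wrist_force": force on the tool from outside, world axes, zero at the start; "ft_torque": the same for the moment, N m; "gripper_width": opening from 0.0 (shut) to 1.0 (fully open); "finger_force": force on a finger pad.
Only numpy, scipy, OpenCV 4.12 (cv2) and the standard library are available. Lean on these libraries where they do the work, as an engineer would, in place of code of your own. Each camera call takes 0.05 s, during which the arm holds its last target. There are 200 camera calls.

## Working session

There is one attempt and no reset: what is moved stays moved. The work goes in short steps, Python scripts to look and compute and a tool call to move; the robot and the scene stay as the last step left them, time stands still between calls to the robot, and variables do not carry over. Pictures are saved under pics/ and viewed, at most 10 in all, crops included, and the job is handed in when it is done.

Besides the shell and the picture viewer there is one more tool, called after "Request:" as a command line: name --argument value ..., lists and objects as JSON in quotes. apply_moves: Moves the arm, as the interface text tells. Its arguments: {"type":"object","properties":{"rotation":{"type":"array","items":{"type":"array","items":{"type":"number"}}},"dp":{"type":"array","items":{"type":"array","items":{"type":"number"}}},"hand":{"type":"array","items":{"type":"number"}}},"required":["rotation","dp","hand"]}

```bash
mkdir -p pics; cat > h.py <<'E'
import numpy as np, cv2
from workcell import arm, viewer
def ray(c,u,v):
    p=viewer.camera_params(c); M=np.array(p["world_to_cam"]); R,t=M[:3,:3],M[:3,3]
    if c not in D: D[c]=p
    x=(u-p["cx"])/p["fx"]; y=(v-p["cy"])/p["fy"]
    d=R.T@np.array([x,-y,-1.]); return -R.T@t, d/np.linalg.norm(d)
D={}
def onz(c,u,v,z):
    o,d=ray(c,u,v); return o+d*(z-o[2])/d[2]
def tri(u1,v1,u2,v2):
    o1,d1=ray("scene",u1,v1); o2,d2=ray("top",u2,v2)
    s=np.linalg.lstsq(np.c_[d1,-d2],o2-o1,rcond=None)[0]
    a,b=o1+s[0]*d1,o2+s[1]*d2
    return (a+b)/2, np.linalg.norm(a-b)
E
python3 - <<'E'
from h import *
for c in("scene","top"):
    f=viewer.grab_frame(c); cv2.imwrite(f"pics/{c}0.png",cv2.cvtColor(f,cv2.COLOR_RGB2BGR))
    p=viewer.camera_params(c); print({k:np.round(v,3).tolist() for k,v in p.items()})
print(arm.observe(), arm.grasp_offset)
E
```

```text
{'fx': 440.342, 'fy': 440.342, 'cx': 321.503, 'cy': 236.207, 'world_to_cam': [[0.773, 0.634, -0.002, -0.477], [-0.536, 0.654, 0.534, 0.29], [0.34, -0.412, 0.846, -1.328], [0.0, 0.0, 0.0, 1.0]]}
{'fx': 460.845, 'fy': 460.845, 'cx': 322.536, 'cy': 238.518, 'world_to_cam': [[0.012, -1.0, -0.011, 0.003], [0.982, 0.01, 0.189, -0.619], [-0.189, -0.013, 0.982, -1.17], [0.0, 0.0, 0.0, 1.0]]}
{'clock': 0.1, 'joint_positions': array([-1.16279022e+00,  1.16451355e-01,  1.44218007e+00, -9.81535625e-06,
        1.58397499e+00, -3.77811211e-02]), 'qd': array([-5.82138598e-05,  4.31027197e-04, -1.70244101e-03, -1.32220358e-04,
       -1.06596323e-03, -4.09492823e-04]), 'effort': array([ 1.44712980e-03, -7.33666420e+01, -6.33789039e+01, -1.21229441e-04,
        5.21428854e-03,  5.70743487e-05]), 'tool_pos': array([ 0.29097763, -0.60888978,  0.23063841]), 'eef_rot': array([-3.06290559e+00, -6.94237087e-01,  3.08150939e-04]), 'wrist_force': array([-0.54822641, -0.09373051,  0.03030547]), 'ft_torque': array([ 0.01613707, -0.00231388,  0.00662006]), 'finger_force': 0.0, 'gripper_width': 0.9991920878603225} -0.0187
```

View pics/scene0.png

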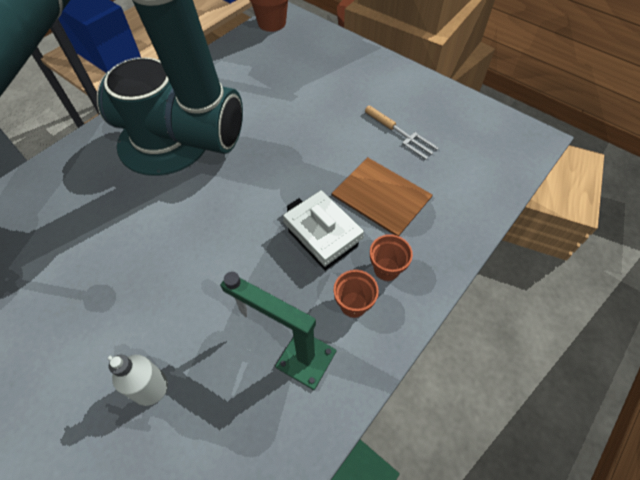

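View pics/top0.png

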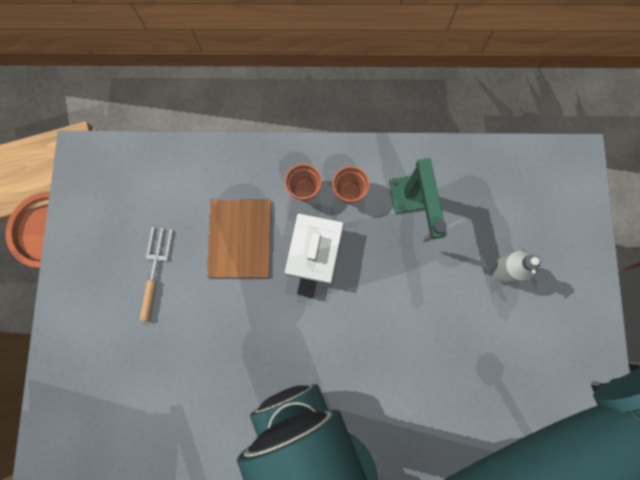

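The scene view shows the cover at about (322,228), the board at (382,195), the boss at (232,280) and the pots at (391,256) and (356,292). In the top view the cover is at about (314,248), the tab at (308,288), the board at (240,238) and the boss at (439,228).

```bash
python3 - <<'E'
from h import *
for c,(y0,y1,x0,x1) in {"scene":(155,395,205,445),"top":(150,310,190,460)}.items():
    f=cv2.imread(f"pics/{c}0.png"); hsv=cv2.cvtColor(f,cv2.COLOR_BGR2HSV)
    H,S,V=cv2.split(hsv)
    ms={"board":(H<18)&(S>90)&(V>60),"white":(S<40)&(V>170),"green":(H>60)&(H<85)&(S>90),"dark":(V<60)}
    for n,m in ms.items():
        m=m.astype(np.uint8)*255; q=np.zeros_like(m); q[y0:y1,x0:x1]=m[y0:y1,x0:x1]
        cs,_=cv2.findContours(q,cv2.RETR_LIST,cv2.CHAIN_APPROX_NONE)
        for k in sorted(cs,key=cv2.contourArea)[::-1][:4]:
            if cv2.contourArea(k)<25: continue
            r=cv2.minAreaRect(k); print(c,n,cv2.contourArea(k),np.round(r[0],1),np.round(cv2.boxPoints(r),1).tolist())
t=cv2.imread("pics/top0.png"); s=cv2.imread("pics/scene0.png")
a=cv2.resize(t[200:310,275:375],None,fx=4,fy=4,interpolation=cv2.INTER_CUBIC)
b=cv2.resize(s[180:290,270:370],None,fx=4,fy=4,interpolation=cv2.INTER_CUBIC)
cv2.imwrite("pics/c1.png",np.hstack([a,b]))
a=cv2.resize(t[150:250,380:470],None,fx=4,fy=4,interpolation=cv2.INTER_CUBIC)
b=cv2.resize(s[265:365,215:305],None,fx=4,fy=4,interpolation=cv2.INTER_CUBIC)
cv2.imwrite("pics/c2.png",np.hstack([a,b]))
E
```

```text
scene board 5308.0 [384.3 214.8] [[313.5, 211.5], [381.0, 144.0], [455.0, 218.0], [387.5, 285.5]]
scene board 1551.5 [355.2 290.9] [[324.20001220703125, 287.1000061035156], [359.1000061035156, 259.8999938964844], [386.20001220703125, 294.6000061035156], [351.20001220703125, 321.79998779296875]]
scene white 2728.5 [323.3 222.7] [[283.0, 214.8000030517578], [318.29998779296875, 182.0], [363.5, 230.60000610351562], [328.29998779296875, 263.3999938964844]]
scene white 404.5 [317.5 225. ] [[298.0, 225.1999969482422], [309.1000061035156, 207.39999389648438], [337.0, 224.89999389648438], [325.79998779296875, 242.6999969482422]]
scene green 3548.5 [283. 325.] [[219.6999969482422, 284.29998779296875], [267.5, 251.39999389648438], [346.20001220703125, 365.79998779296875], [298.5, 398.70001220703125]]
scene green 42.0 [328. 351.] [[323.0, 351.0], [328.0, 346.0], [333.0, 351.0], [328.0, 356.0]]
scene green 42.0 [311. 380.] [[306.0, 380.0], [311.0, 375.0], [316.0, 380.0], [311.0, 385.0]]
scene green 40.5 [282.8 363.2] [[278.0, 363.0], [282.5, 358.5], [287.5, 363.5], [283.0, 368.0]]
scene dark 820
[... 1381 characters left out ...]
 685.5 [429.4 192. ] [[415.6000061035156, 161.8000030517578], [428.5, 158.8000030517578], [443.1000061035156, 222.1999969482422], [430.29998779296875, 225.1999969482422]]
top green 417.0 [406.7 194.1] [[389.79998779296875, 181.1999969482422], [417.29998779296875, 175.6999969482422], [423.6000061035156, 206.89999389648438], [396.1000061035156, 212.39999389648438]]
top dark 209.5 [306.8 287.8] [[297.6000061035156, 293.8999938964844], [300.70001220703125, 278.5], [315.8999938964844, 281.6000061035156], [312.79998779296875, 297.0]]
top dark 76.5 [414.7 188.6] [[407.79998779296875, 195.39999389648438], [416.0, 179.0], [421.6000061035156, 181.8000030517578], [413.3999938964844, 198.1999969482422]]
```

View pics/c1.png

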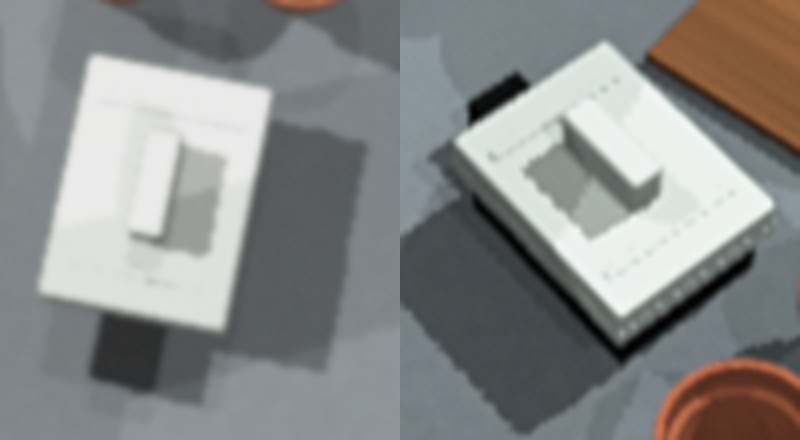

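View pics/c2.png

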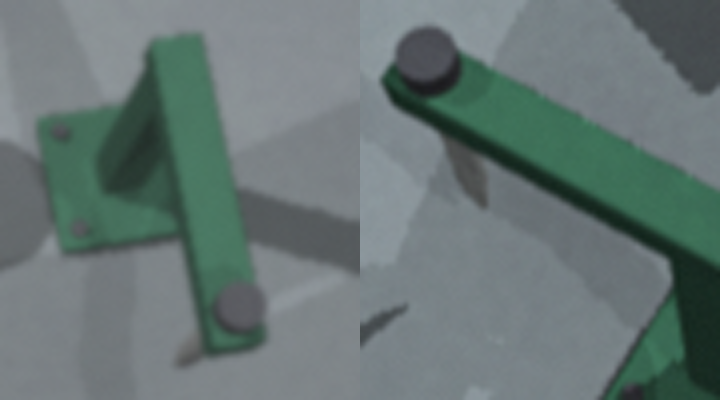

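The crops show the ridge's top face centred at top ≈ (314.2,245.8) and scene ≈ (323.3,215.8). The dibber tip can be seen at top ≈ (424.5,241.2) and scene ≈ (246.2,316.8), with the boss at (440,226.8) and (232,278.2).

```bash
python3 - <<'E'
from h import *
T=lambda x,y:(275+x/4,200+y/4); S=lambda x,y:(270+(x-400)/4,180+y/4)
def p(n,s,t):
    q,e=tri(*s,*t); print(n,np.round(q*1000,1),"gap",round(e*1000,1)); return q
c={}
for n,s,t in [("FL",(775,205),(92,54)),("FR",(618,318),(271,91)),("NR",(455,142),(225,330)),("NL",(605,41),(38,292)),
 ("ridge",(613,143),(157,183))]: c[n]=p(n,S(*s),T(*t))
m=sum(c[k] for k in("FL","FR","NR","NL"))/4; d=c["FL"]+c["FR"]-c["NL"]-c["NR"]
print("cover",m*1000,np.degrees(np.arctan2(d[1],d[0])),np.linalg.norm(d)/2)
tip=p("tip",(246.25,316.75),(424.5,241.25)); boss=p("boss",(232,278.25),(440,226.75))
bt=np.array([onz("top",u,v,.012) for u,v in [[207.6,276.4],[209.4,198.6],[270.6,199.5],[269.5,278]]])
print(bt.round(4).tolist()); print("board top",bt.mean(0)); 
bs=np.array([onz("scene",u,v,.012) for u,v in [(370,158),(432,195),(397,231.5),(332,193)]])
print(bs.round(4).tolist(),bs.mean(0))
for z in (.055,.1): 
  print(onz("top",314.25,245.75,z),onz("scene",323.3,215.75,z))
a=onz("top",(415.6+428.5)/2,160.3,.23);b=onz("top",(443.1+430.3)/2,223.7,.23);print("arm",a,b)
tb=[onz("top",*T(*q),.036) for q in [(102,312),(166,326),(155,392),(92,376)]];print(np.round(tb,4).tolist(), np.mean(tb[2:],0))
E
```

```text
FL [684.3  77.   71.6] gap 2.7
FR [660.1 -42.8  70.2] gap 1.6
NR [502. -12.  71.] gap 5.6
NL [524.7 108.9  71.4] gap 3.1
ridge [592.6  32.3 103. ] gap 5.1
cover [592.78135205  32.76918292  71.0709269 ] -11.166697818623193 0.1618908868377911
tip [ 614.4 -258.9   61.3] gap 4.0
boss [ 613.6 -256.9  243.1] gap 3.0
[[0.519, 0.3236, 0.012], [0.7393, 0.3316, 0.012], [0.7382, 0.1583, 0.012], [0.5164, 0.154, 0.012]]
board top [0.62820377 0.24188386 0.012     ]
[[0.5299, 0.3266, 0.012], [0.7397, 0.3248, 0.012], [0.7327, 0.166, 0.012], [0.5246, 0.1576, 0.012]] [0.63173518 0.24375071 0.012     ]
[0.59940145 0.031844   0.055     ] [0.57303299 0.060508   0.055     ]
[0.59147803 0.03042614 0.1       ] [0.5928372  0.03614176 0.1       ]
arm [ 0.77584737 -0.22499996  0.23      ] [ 0.62279002 -0.25413897  0.23      ]
[[0.5148, 0.0679, 0.036], [0.5059, 0.025, 0.036], [0.4621, 0.0316, 0.036], [0.4722, 0.0736, 0.036]] [0.46710467 0.05262817 0.036     ]
```

```bash
cat >> h.py <<'E'
from scipy.spatial.transform import Rotation as Ro
import json, sys
def plan(*wps):
    """wps: (x,y,z,yaw_deg,rows); prints rows in move units from the measured pose"""
    s=arm.observe(); p=np.array(s["tool_pos"]); R=Ro.from_rotvec(s["eef_rot"]); rot=[];dp=[]
    for x,y,z,yaw,n in wps:
        for i in range(n):
            k=n-i; T=Ro.from_euler("z",yaw,degrees=True)*Ro.from_rotvec([np.pi,0,0])
            w=np.round((R.inv()*T).as_rotvec()/k/np.radians(30),2)
            d=np.round(R.inv().apply((np.array([x,y,z])-p)/k)/.075,2)
            rot.append((w+0).tolist()); dp.append((d+0).tolist())
            p=p+R.apply(d*.075); R=R*Ro.from_rotvec(w*np.radians(30))
    m=max(np.abs(dp).max(),0); print(len(rot),"rows max dp",m,"max rot",np.abs(rot).max())
    for i in range(0,len(rot),10): print(json.dumps({"rotation":rot[i:i+10],"dp":dp[i:i+10]}))
E
python3 -c "
from h import *
plan((.592,.032,.19,-11.2,18),(.592,.032,.19,-11.2,2))"
```

```text
20 rows max dp 0.51 max rot 0.07
{"rotation": [[0.0, 0.0, 0.07], [0.0, 0.0, 0.07], [0.0, 0.0, 0.07], [0.0, 0.0, 0.07], [0.0, 0.0, 0.07], [0.0, 0.0, 0.07], [0.0, 0.0, 0.07], [0.0, 0.0, 0.07], [0.0, 0.0, 0.07], [0.0, 0.0, 0.07]], "dp": [[0.41, -0.33, 0.03], [0.39, -0.35, 0.03], [0.38, -0.36, 0.03], [0.37, -0.37, 0.03], [0.35, -0.39, 0.03], [0.34, -0.4, 0.03], [0.32, -0.41, 0.03], [0.31, -0.42, 0.03], [0.29, -0.44, 0.03], [0.28, -0.45, 0.03]]}
{"rotation": [[0.0, 0.0, 0.07], [0.0, 0.0, 0.06], [0.0, 0.0, 0.07], [0.0, 0.0, 0.06], [0.0, 0.0, 0.07], [0.0, 0.0, 0.06], [0.0, 0.0, 0.07], [0.0, 0.0, 0.06], [0.0, 0.0, 0.0], [0.0, 0.0, 0.0]], "dp": [[0.26, -0.46, 0.03], [0.24, -0.46, 0.03], [0.23, -0.47, 0.03], [0.21, -0.48, 0.03], [0.2, -0.49, 0.03], [0.18, -0.49, 0.03], [0.16, -0.5, 0.03], [0.14, -0.51, 0.04], [0.0, 0.0, 0.0], [0.0, 0.0, 0.0]]}
```

Request:
apply_moves --rotation '[[0,0,0.07],[0,0,0.07],[0,0,0.07],[0,0,0.07],[0,0,0.07],[0,0,0.07],[0,0,0.07],[0,0,0.07],[0,0,0.07],[0,0,0.07]]' --dp '[[0.41,-0.33,0.03],[0.39,-0.35,0.03],[0.38,-0.36,0.03],[0.37,-0.37,0.03],[0.35,-0.39,0.03],[0.34,-0.4,0.03],[0.32,-0.41,0.03],[0.31,-0.42,0.03],[0.29,-0.44,0.03],[0.28,-0.45,0.03]]' --hand '[-1,-1,-1,-1,-1,-1,-1,-1,-1,-1]'

```text
clock: 1.35
tool_pos: [0.4587, -0.2518, 0.2085]
eef_rot: [-3.139, -0.122, 0.0]
wrist_force: [-0.1, -0.5, 0.7]
gripper_width: 1.0
finger_force: 0.0
```

Request:
apply_moves --rotation '[[0,0,0.07],[0,0,0.06],[0,0,0.07],[0,0,0.06],[0,0,0.07],[0,0,0.06],[0,0,0.07],[0,0,0.06],[0,0,0],[0,0,0]]' --dp '[[0.26,-0.46,0.03],[0.24,-0.46,0.03],[0.23,-0.47,0.03],[0.21,-0.48,0.03],[0.2,-0.49,0.03],[0.18,-0.49,0.03],[0.16,-0.5,0.03],[0.14,-0.51,0.04],[0,0,0],[0,0,0]]' --hand '[-1,-1,-1,-1,-1,-1,-1,-1,-1,-1]'

```text
clock: 2.6
tool_pos: [0.592, 0.0319, 0.1898]
eef_rot: [3.127, -0.302, -0.001]
wrist_force: [-0.0, -0.5, -0.2]
gripper_width: 1.001
finger_force: 0.0
```

```bash
python3 -c "
from h import *
plan((.5925,.032,.12,-11.2,3),(.5925,.032,.085,-11.2,3))"
```

```text
6 rows max dp 0.31 max rot 0.01
{"rotation": [[0.0, 0.0, 0.0], [0.0, 0.0, 0.0], [0.0, 0.0, 0.01], [0.0, 0.0, 0.0], [0.0, 0.0, 0.0], [0.0, 0.0, 0.0]], "dp": [[0.0, 0.0, 0.31], [0.0, 0.0, 0.31], [0.01, 0.0, 0.31], [0.0, 0.0, 0.16], [0.0, 0.0, 0.15], [0.0, 0.0, 0.16]]}
```

Request:
apply_moves --rotation '[[0,0,0],[0,0,0],[0,0,0.01],[0,0,0],[0,0,0],[0,0,0]]' --dp '[[0,0,0.31],[0,0,0.31],[0.01,0,0.31],[0,0,0.16],[0,0,0.15],[0,0,0.16]]' --hand '[-1,-1,-1,-1,-1,-1]'

```text
clock: 3.35
tool_pos: [0.5931, 0.0317, 0.0851]
eef_rot: [-3.126, 0.311, -0.001]
wrist_force: [0.7, -0.8, 0.0]
gripper_width: 1.001
finger_force: 0.0
```

Request:
apply_moves --rotation '[[0,0,0],[0,0,0],[0,0,0],[0,0,0],[0,0,0],[0,0,0],[0,0,0],[0,0,0]]' --dp '[[0,0,0],[0,0,0],[0,0,0],[0,0,0],[0,0,0],[0,0,0],[0,0,0],[0,0,0]]' --hand '[1,1,1,1,1,1,1,1]'

```text
clock: 4.35
tool_pos: [0.5932, 0.0321, 0.0856]
eef_rot: [-3.126, 0.311, -0.001]
wrist_force: [-0.3, 1.4, 5.2]
gripper_width: 0.268
finger_force: 59.5
```

Request:
apply_moves --rotation '[[0,0,0],[0,0,0],[0,0,0],[0,0,0],[0,0,0],[0,0,0],[0,0,0],[0,0,0],[0,0,0]]' --dp '[[0,0,-0.05],[0,0,-0.05],[0,0,-0.1],[0,0,-0.1],[0,0,-0.2],[0,0,-0.2],[0,0,-0.2],[0,0,-0.1],[0,0,0]]' --hand '[1,1,1,1,1,1,1,1,1]'

```text
clock: 5.48
tool_pos: [0.5931, 0.0319, 0.1606]
eef_rot: [-3.126, 0.311, -0.001]
wrist_force: [-1.1, 0.3, -2.5]
gripper_width: 0.27
finger_force: 58.9
```

```bash
python3 - <<'E'
from h import *
f={c:cv2.cvtColor(viewer.grab_frame(c),cv2.COLOR_RGB2BGR) for c in("scene","top")}
for c in f: cv2.imwrite(f"pics/{c}1.png",f[c])
a=cv2.resize(f["top"][180:330,195:365],None,fx=2.35,fy=2.35,interpolation=cv2.INTER_CUBIC)
b=cv2.resize(f["scene"][150:300,270:440],None,fx=2.35,fy=2.35,interpolation=cv2.INTER_CUBIC)
cv2.imwrite("pics/l1.png",np.hstack([a,b])); print(arm.observe()["wrist_force"])
plan((.630,.243,.165,1,12),(.630,.243,.15,1,1))
E
```

```text
[ 0.55094132  0.53918161 -2.51591293]
13 rows max dp 0.24 max rot 0.04
{"rotation": [[0.0, 0.0, -0.03], [0.0, 0.0, -0.03], [0.0, 0.0, -0.04], [0.0, 0.0, -0.03], [0.0, 0.0, -0.04], [0.0, 0.0, -0.03], [0.0, 0.0, -0.04], [0.0, 0.0, -0.03], [0.0, 0.0, -0.04], [0.0, 0.0, -0.03]], "dp": [[-0.01, -0.24, -0.01], [0.0, -0.24, -0.01], [0.0, -0.24, -0.01], [0.01, -0.24, 0.0], [0.01, -0.24, -0.01], [0.02, -0.24, 0.0], [0.02, -0.24, -0.01], [0.02, -0.23, 0.0], [0.03, -0.23, -0.01], [0.03, -0.24, 0.0]]}
{"rotation": [[0.0, 0.0, -0.04], [0.0, 0.0, -0.03], [0.0, 0.0, 0.0]], "dp": [[0.04, -0.23, -0.01], [0.04, -0.23, 0.0], [0.0, 0.0, 0.2]]}
```

View pics/l1.png

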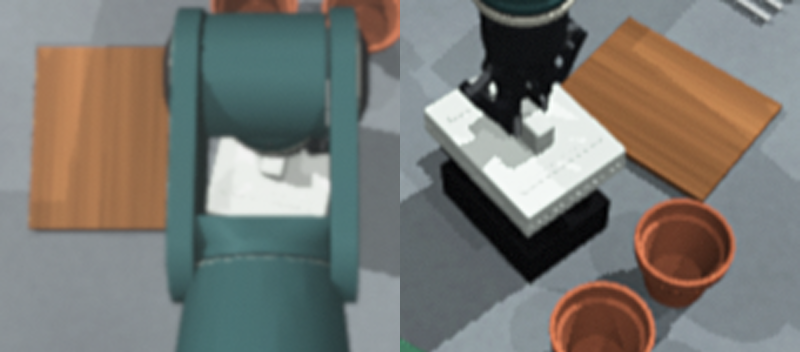

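The cover hangs level, well above the tray. The tray stayed on the bench and the board is clear.

Request:
apply_moves --rotation '[[0,0,-0.03],[0,0,-0.03],[0,0,-0.04],[0,0,-0.03],[0,0,-0.04],[0,0,-0.03],[0,0,-0.04],[0,0,-0.03],[0,0,-0.04],[0,0,-0.03]]' --dp '[[-0.01,-0.24,-0.01],[0,-0.24,-0.01],[0,-0.24,-0.01],[0.01,-0.24,0],[0.01,-0.24,-0.01],[0.02,-0.24,0],[0.02,-0.24,-0.01],[0.02,-0.23,0],[0.03,-0.23,-0.01],[0.03,-0.24,0]]' --hand '[1,1,1,1,1,1,1,1,1,1]'

```text
clock: 6.82
tool_pos: [0.6242, 0.2094, 0.1646]
eef_rot: [3.141, -0.03, 0.0]
wrist_force: [-0.6, -0.2, -2.1]
gripper_width: 0.267
finger_force: 59.0
```

Request:
apply_moves --rotation '[[0,0,-0.04],[0,0,-0.03],[0,0,0],[0,0,0]]' --dp '[[0.04,-0.23,-0.01],[0.04,-0.23,0],[0,0,0.2],[0,0,0]]' --hand '[1,1,1,1]'

```text
clock: 7.32
tool_pos: [0.6296, 0.2423, 0.1481]
eef_rot: [3.14, 0.026, -0.004]
wrist_force: [-0.1, -1.4, -1.9]
gripper_width: 0.27
finger_force: 59.1
```

```bash
python3 - <<'E'
from h import *
plan((.630,.243,.075,1,6),(.630,.243,.058,1,4),)
E
```

```text
10 rows max dp 0.17 max rot 0.01
{"rotation": [[0.0, 0.0, 0.0], [0.0, 0.0, 0.0], [0.0, 0.0, 0.0], [0.0, 0.0, 0.0], [0.0, 0.0, 0.0], [0.0, 0.01, 0.0], [0.0, 0.0, 0.0], [0.0, 0.0, 0.0], [0.0, 0.0, 0.0], [0.0, 0.0, 0.0]], "dp": [[0.0, 0.0, 0.16], [0.0, 0.0, 0.16], [0.0, 0.0, 0.16], [0.0, 0.0, 0.17], [0.0, 0.0, 0.16], [0.01, -0.01, 0.17], [0.0, 0.0, 0.06], [0.0, 0.0, 0.05], [0.0, 0.0, 0.06], [0.0, 0.0, 0.05]]}
```

Request:
apply_moves --rotation '[[0,0,0],[0,0,0],[0,0,0],[0,0,0],[0,0,0],[0,0,0],[0,0,0],[0,0,0],[0,0,0],[0,0,0]]' --dp '[[0,0,0.16],[0,0,0.16],[0,0,0.16],[0,0,0.17],[0,0,0.16],[0.01,-0.01,0.17],[0,0,0.06],[0,0,0.05],[0,0,0.06],[0,0,0.05]]' --hand '[1,1,1,1,1,1,1,1,1,1]'

```text
clock: 8.57
tool_pos: [0.6311, 0.2435, 0.0603]
eef_rot: [-3.141, -0.026, -0.0]
wrist_force: [0.4, -1.3, -2.5]
gripper_width: 0.266
finger_force: 59.1
```

Request:
apply_moves --rotation '[[0,0,0],[0,0,0],[0,0,0]]' --dp '[[0,0,0.02],[0,0,0.02],[0,0,0]]' --hand '[1,1,1]'

```text
clock: 8.95
tool_pos: [0.631, 0.2434, 0.0573]
eef_rot: [3.141, 0.026, -0.0]
wrist_force: [0.6, -0.3, -2.9]
gripper_width: 0.271
finger_force: 59.1
```

Request:
apply_moves --rotation '[[0,0,0],[0,0,0],[0,0,0]]' --dp '[[0,0,0.02],[0,0,0.02],[0,0,0]]' --hand '[1,1,1]'

```text
clock: 9.32
tool_pos: [0.6311, 0.2435, 0.0547]
eef_rot: [-3.141, -0.026, -0.0]
wrist_force: [-1.8, -1.0, 2.9]
gripper_width: 0.272
finger_force: 59.7
```

Request:
apply_moves --rotation '[[0,0,0],[0,0,0],[0,0,0],[0,0,0],[0,0,0],[0,0,0],[0,0,0],[0,0,0],[0,0,0],[0,0,0]]' --dp '[[0,0,0],[0,0,0],[0,0,0],[0,0,0],[0,0,-0.1],[0,0,-0.2],[0,0,-0.4],[0,0,-0.6],[0,0,-0.6],[0,0,0]]' --hand '[-1,-1,-1,-1,-1,-1,-1,-1,-1,-1]'

```text
clock: 10.58
tool_pos: [0.6322, 0.2439, 0.2027]
eef_rot: [-3.139, -0.026, -0.011]
wrist_force: [-1.0, -1.0, 0.4]
gripper_width: 0.997
finger_force: 0.0
```

```bash
python3 - <<'E'
from h import *
plan((.38,-.20,.22,-11.2,10))
E
```

```text
10 rows max dp 0.64 max rot 0.04
{"rotation": [[0.0, 0.0, 0.04], [0.0, 0.0, 0.04], [0.0, 0.0, 0.04], [0.0, 0.0, 0.04], [0.0, 0.0, 0.04], [0.0, 0.0, 0.04], [0.0, 0.0, 0.04], [0.0, 0.0, 0.04], [0.0, -0.01, 0.04], [-0.01, 0.0, 0.04]], "dp": [[-0.35, 0.59, -0.03], [-0.33, 0.59, -0.03], [-0.32, 0.6, -0.03], [-0.31, 0.61, -0.03], [-0.3, 0.61, -0.02], [-0.28, 0.62, -0.03], [-0.27, 0.62, -0.02], [-0.26, 0.63, -0.03], [-0.24, 0.64, -0.02], [-0.23, 0.64, -0.03]]}
```

Request:
apply_moves --rotation '[[0,0,0.04],[0,0,0.04],[0,0,0.04],[0,0,0.04],[0,0,0.04],[0,0,0.04],[0,0,0.04],[0,0,0.04],[0,0,0.04],[0,0,0.04]]' --dp '[[-0.35,0.59,-0.03],[-0.33,0.59,-0.03],[-0.32,0.6,-0.03],[-0.31,0.61,-0.03],[-0.3,0.61,-0.02],[-0.28,0.62,-0.03],[-0.27,0.62,-0.02],[-0.26,0.63,-0.03],[-0.24,0.64,-0.02],[-0.23,0.64,-0.03]]' --hand '[-1,-1,-1,-1,-1,-1,-1,-1,-1,-1]'

```text
clock: 11.82
tool_pos: [0.3774, -0.2015, 0.2172]
eef_rot: [3.127, -0.304, 0.001]
wrist_force: [1.2, -0.4, 0.6]
gripper_width: 0.999
finger_force: 0.0
```

```bash
python3 - <<'E'
from h import *
f={c:cv2.cvtColor(viewer.grab_frame(c),cv2.COLOR_RGB2BGR) for c in("scene","top")}
for c in f: cv2.imwrite(f"pics/{c}2.png",f[c])
g=lambda i:cv2.convertScaleAbs(i,alpha=1.6,beta=20)
a=cv2.resize(f["top"][190:310,195:365],None,fx=4.7,fy=4.7,interpolation=cv2.INTER_CUBIC)
a=cv2.resize(f["top"][200:310,200:360],None,fx=2.5,fy=2.5,interpolation=cv2.INTER_CUBIC)
b=cv2.resize(f["scene"][145:255,275:435],None,fx=2.5,fy=2.5,interpolation=cv2.INTER_CUBIC)
a2=cv2.resize(f["top"][212:302,280:360],None,fx=5,fy=3.6,interpolation=cv2.INTER_CUBIC)
b2=cv2.resize(f["scene"][188:278,270:370],None,fx=4,fy=3.6,interpolation=cv2.INTER_CUBIC)
cv2.imwrite("pics/u1.png",np.vstack([np.hstack([a,b]),g(np.hstack([a2,b2]))]))
E
```

```text
(no output)
```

View pics/u1.png

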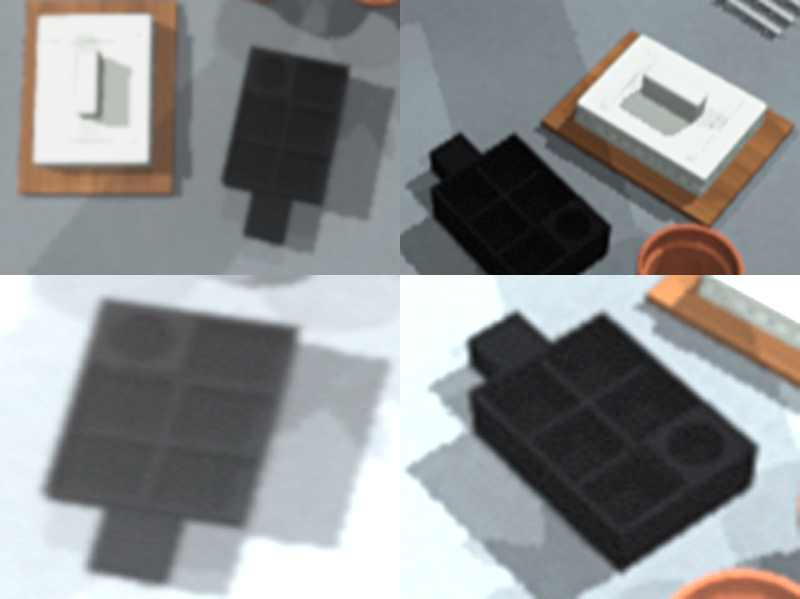

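The cover sits centred on the board. The uncovered tray shows its round hole at top ≈ (307.4,228.7) and scene ≈ (343.2,234.4), with the tab toward the robot.

```bash
python3 - <<'E'
from h import *
T=lambda x,y:(280+x/5,212+(y-275)/3.6); S=lambda x,y:(270+(x-400)/4,188+(y-275)/3.6)
def p(n,s,t):
    q,e=tri(*S(*s),*T(*t)); print(n,np.round(q*1000,1),"gap",round(e*1000,1)); return q
p("hole",(693,442),(137,335))
c={}
for n,s,t in [("FL",(755,450),(103,298)),("FR",(620,530),(298,328)),("NR",(472,395),(245,525)),("NL",(605,315),(45,495)),("tNL",(517,313),(88,570)),("tNR",(470,345),(168,583))]: c[n]=p(n,s,t)
m=sum(c[k] for k in("FL","FR","NR","NL"))/4; d=c["FL"]+c["FR"]-c["NL"]-c["NR"]
a=np.arctan2(d[1],d[0]); print("tray",m*1000,np.degrees(a),np.linalg.norm(d)/2)
R=lambda x,y: m[:2]+[x*np.cos(a)-y*np.sin(a),x*np.sin(a)+y*np.cos(a)]
print("hole pred",R(.049,.0265),"tab",R(-.105,0), "tab end", R(-.125,0))
for q in(("top",T(137,335)),("scene",S(693,442))): print(onz(q[0],*q[1],.055))
print("tip per cam z=.065",onz("top",424.5,241.25,.065),onz("scene",246.25,316.75,.065))
E
```

```text
hole [645.8  50.4  52.4] gap 1.7
FL [676.5  71.   47. ] gap 1.7
FR [653.4 -34.2  53.6] gap 3.5
NR [507.7  -5.9  43.4] gap 6.4
NL [528.8 100.9  44.7] gap 6.8
tNL [474.2  76.9  26.5] gap 4.0
tNR [466.4  35.5  22.9] gap 7.7
tray [591.61438958  32.95395871  47.15531045] -11.227396377230308 0.14970682091897583
hole pred [0.64483628 0.04940634] tab [0.48862386 0.05339781] tab end [0.46900662 0.05729188]
[0.64582713 0.05097065 0.055     ]
[0.64624109 0.04836667 0.055     ]
tip per cam z=.065 [ 0.6126161  -0.25980928  0.065     ] [ 0.61704506 -0.25806381  0.065     ]
```

```bash
python3 - <<'E'
from h import *
plan((.488,.0534,.10,-11.2,8),(.488,.0534,.04,-11.2,3),(.488,.0534,.011,-11.2,4))
E
```

```text
15 rows max dp 0.46 max rot 0.0
{"rotation": [[0.0, 0.0, 0.0], [0.0, 0.0, 0.0], [0.0, 0.0, 0.0], [0.0, 0.0, 0.0], [0.0, 0.0, 0.0], [0.0, 0.0, 0.0], [0.0, 0.0, 0.0], [0.0, 0.0, 0.0], [0.0, 0.0, 0.0], [0.0, 0.0, 0.0]], "dp": [[0.1, -0.46, 0.2], [0.1, -0.46, 0.19], [0.1, -0.46, 0.2], [0.1, -0.45, 0.19], [0.1, -0.46, 0.2], [0.09, -0.45, 0.19], [0.1, -0.46, 0.2], [0.09, -0.45, 0.19], [0.0, 0.0, 0.27], [0.0, 0.0, 0.27]]}
{"rotation": [[0.0, 0.0, 0.0], [0.0, 0.0, 0.0], [0.0, 0.0, 0.0], [0.0, 0.0, 0.0], [0.0, 0.0, 0.0]], "dp": [[0.0, 0.0, 0.26], [0.0, 0.0, 0.1], [0.0, 0.0, 0.1], [0.0, 0.0, 0.09], [0.0, 0.0, 0.1]]}
```

Request:
apply_moves --rotation '[[0,0,0],[0,0,0],[0,0,0],[0,0,0],[0,0,0],[0,0,0],[0,0,0],[0,0,0],[0,0,0],[0,0,0]]' --dp '[[0.1,-0.46,0.2],[0.1,-0.46,0.19],[0.1,-0.46,0.2],[0.1,-0.45,0.19],[0.1,-0.46,0.2],[0.09,-0.45,0.19],[0.1,-0.46,0.2],[0.09,-0.45,0.19],[0,0,0.27],[0,0,0]]' --hand '[-1,-1,-1,-1,-1,-1,-1,-1,-1,-1]'

```text
clock: 13.18
tool_pos: [0.4874, 0.0571, 0.0781]
eef_rot: [3.126, -0.301, -0.005]
wrist_force: [0.1, 0.2, -0.1]
gripper_width: 1.003
finger_force: 0.0
```

```bash
python3 - <<'E'
from h import *
plan((.488,.0534,.03,-11.2,4),(.488,.0534,.011,-11.2,3))
E
```

```text
7 rows max dp 0.16 max rot 0.01
{"rotation": [[0.0, 0.0, 0.0], [0.0, 0.0, 0.0], [0.0, 0.0, 0.0], [0.0, 0.01, 0.01], [0.0, 0.0, 0.0], [0.0, 0.0, 0.0], [0.0, 0.0, 0.0]], "dp": [[0.0, 0.01, 0.16], [0.01, 0.01, 0.16], [0.0, 0.01, 0.16], [0.01, 0.02, 0.16], [0.0, 0.0, 0.08], [0.0, 0.0, 0.09], [0.0, 0.0, 0.08]]}
```

Request:
apply_moves --rotation '[[0,0,0],[0,0,0],[0,0,0],[0,0,0],[0,0,0],[0,0,0],[0,0,0],[0,0,0]]' --dp '[[0,0.01,0.16],[0,0.01,0.16],[0,0.01,0.16],[0,0.01,0.16],[0,0,0.08],[0,0,0.09],[0,0,0.08],[0,0,0]]' --hand '[-1,-1,-1,-1,-1,-1,-1,-1]'

```text
clock: 14.18
tool_pos: [0.4878, 0.0541, 0.0127]
eef_rot: [3.127, -0.303, -0.001]
wrist_force: [0.4, 0.8, -0.4]
gripper_width: 0.997
finger_force: 0.0
```

Request:
apply_moves --rotation '[[0,0,0],[0,0,0],[0,0,0],[0,0,0],[0,0,0],[0,0,0]]' --dp '[[0,0,0],[0,0,0],[0,0,0],[0,0,0],[0,0,0],[0,0,0]]' --hand '[1,1,1,1,1,1]'

```text
clock: 14.92
tool_pos: [0.4883, 0.0542, 0.0136]
eef_rot: [-3.127, 0.303, -0.001]
wrist_force: [-0.1, 0.0, 4.6]
gripper_width: 0.498
finger_force: 62.0
```

```bash
python3 - <<'E'
from h import *
z=.0136; x,y=.4883,.0542
plan((x-.0302,y-.2985,z,-11.0,17),(x-.0312,y-.3085,z,-11.0,2))
E
```

```text
19 rows max dp 0.24 max rot 0.0
{"rotation": [[0.0, 0.0, 0.0], [0.0, 0.0, 0.0], [0.0, 0.0, 0.0], [0.0, 0.0, 0.0], [0.0, 0.0, 0.0], [0.0, 0.0, 0.0], [0.0, 0.0, 0.0], [0.0, 0.0, 0.0], [0.0, 0.0, 0.0], [0.0, 0.0, 0.0]], "dp": [[0.02, 0.23, 0.0], [0.02, 0.23, 0.0], [0.02, 0.23, 0.0], [0.02, 0.24, 0.0], [0.02, 0.23, 0.0], [0.02, 0.24, 0.0], [0.02, 0.23, 0.0], [0.02, 0.24, 0.0], [0.02, 0.23, 0.0], [0.02, 0.24, 0.0]]}
{"rotation": [[0.0, 0.0, 0.0], [0.0, 0.0, 0.0], [0.0, 0.0, 0.0], [0.0, 0.0, 0.0], [0.0, 0.0, 0.0], [0.0, 0.0, 0.0], [0.0, 0.0, 0.0], [0.0, 0.0, 0.0], [0.0, 0.0, 0.0]], "dp": [[0.02, 0.23, 0.0], [0.02, 0.24, 0.0], [0.03, 0.23, 0.0], [0.02, 0.24, 0.0], [0.03, 0.23, 0.0], [0.02, 0.24, 0.0], [0.03, 0.23, 0.0], [0.01, 0.07, 0.0], [0.0, 0.07, 0.0]]}
```

Request:
apply_moves --rotation '[[0,0,0],[0,0,0],[0,0,0],[0,0,0],[0,0,0],[0,0,0],[0,0,0],[0,0,0],[0,0,0],[0,0,0]]' --dp '[[0.02,0.23,0],[0.02,0.23,0],[0.02,0.23,0],[0.02,0.24,0],[0.02,0.23,0],[0.02,0.24,0],[0.02,0.23,0],[0.02,0.24,0],[0.02,0.23,0],[0.02,0.24,0]]' --hand '[1,1,1,1,1,1,1,1,1,1]'

```text
clock: 16.18
tool_pos: [0.4693, -0.1215, 0.0136]
eef_rot: [-3.126, 0.302, -0.002]
wrist_force: [0.8, 5.1, 6.2]
gripper_width: 0.498
finger_force: 61.9
```

```bash
python3 - <<'E'
from h import *
z=.0136; x,y=.4883,.0542
s=arm.observe();print(s["tool_pos"],s["wrist_force"],s["gripper_width"])
plan((x-.0302,y-.2985,z,-11.2,7),(x-.0312,y-.3085,z,-11.2,2))
E
```

```text
[ 0.46925254 -0.12147866  0.01360352] [0.81099677 5.10552008 6.1598115 ] 0.497805705312481
9 rows max dp 0.24 max rot 0.0
{"rotation": [[0.0, 0.0, 0.0], [0.0, 0.0, 0.0], [0.0, 0.0, 0.0], [0.0, 0.0, 0.0], [0.0, 0.0, 0.0], [0.0, 0.0, 0.0], [0.0, 0.0, 0.0], [0.0, 0.0, 0.0], [0.0, 0.0, 0.0]], "dp": [[0.02, 0.23, 0.0], [0.02, 0.23, 0.0], [0.03, 0.24, 0.0], [0.02, 0.23, 0.0], [0.03, 0.24, 0.0], [0.02, 0.23, 0.0], [0.03, 0.24, 0.0], [0.01, 0.06, 0.0], [0.0, 0.07, 0.0]]}
```

Request:
apply_moves --rotation '[[0,0,0],[0,0,0],[0,0,0],[0,0,0],[0,0,0],[0,0,0],[0,0,0],[0,0,0],[0,0,0],[0,0,0]]' --dp '[[0.02,0.23,0],[0.02,0.23,0],[0.03,0.24,0],[0.02,0.23,0],[0.03,0.24,0],[0.02,0.23,0],[0.03,0.24,0],[0.01,0.06,0],[0,0.07,0],[0,0,0]]' --hand '[1,1,1,1,1,1,1,1,1,1]'

```text
clock: 17.42
tool_pos: [0.457, -0.2545, 0.0136]
eef_rot: [3.126, -0.303, 0.002]
wrist_force: [1.2, -1.7, 5.4]
gripper_width: 0.502
finger_force: 62.0
```

```bash
python3 - <<'E'
from h import *
f={c:cv2.cvtColor(viewer.grab_frame(c),cv2.COLOR_RGB2BGR) for c in("scene","top")}
for c in f: cv2.imwrite(f"pics/{c}3.png",f[c])
g=lambda i:cv2.convertScaleAbs(i,alpha=1.6,beta=20)
a2=cv2.resize(f["top"][200:300,380:460],None,fx=5,fy=5,interpolation=cv2.INTER_CUBIC)
b2=cv2.resize(f["scene"][255:355,190:270],None,fx=5,fy=5,interpolation=cv2.INTER_CUBIC)
cv2.imwrite("pics/v1.png",g(np.hstack([a2,b2]))); print(arm.observe()["wrist_force"])
E
```

```text
[ 0.39771877 -1.85064793  5.88530116]
```

View pics/v1.png

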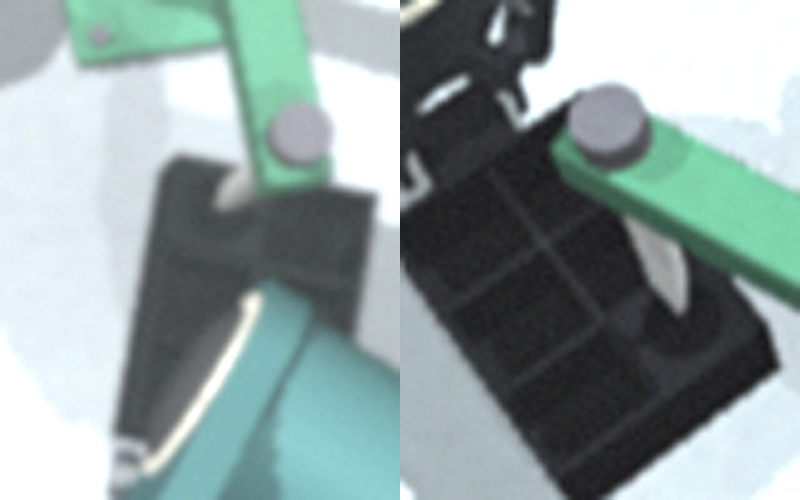

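The scene view shows the tip at ≈ (246.6,318), inside the hole at ≈ (246.3,319.2). In the top view the hole is faint, so I'll enhance the contrast.

```bash
python3 - <<'E'
from h import *
t=cv2.imread("pics/top3.png");s=cv2.imread("pics/scene3.png")
cl=lambda i:cv2.resize(cv2.convertScaleAbs(i.astype(np.float32),alpha=4,beta=-60),None,fx=10,fy=10,interpolation=cv2.INTER_CUBIC)
cv2.imwrite("pics/w1.png",np.hstack([cl(t[225:265,406:446]),cl(s[300:340,228:268])]))
print("top tip .065",onz("top",424,241.4,.065),"scene",onz("scene",246.6,318,.065)); print(tri(246.6,318,424,241.4))
print("hole scene",onz("scene",246.3,319.2,.055))
E
```

```text
top tip .065 [ 0.61219966 -0.25847879  0.065     ] scene [ 0.61965966 -0.25963864  0.065     ]
(array([ 0.61491611, -0.25911976,  0.05542163]), np.float64(0.003287494954249487))
hole scene [ 0.6171785  -0.26011811  0.055     ]
```

View pics/w1.png

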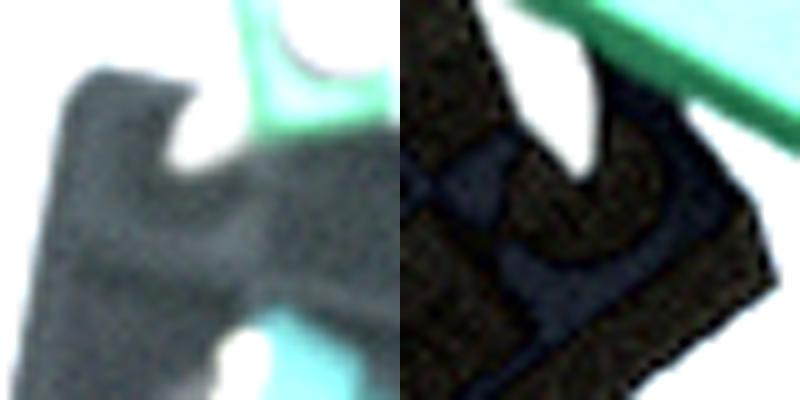

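```bash
python3 - <<'E'
from h import *
k=.45
P=lambda c,x,y,z: onz(c,(406+x/10-k) if c=="top" else 228+(x-400)/10-k,(225 if c=="top" else 300)+y/10-k,z)
for c,t,h in(("top",(178,170),(195,160)),("scene",(582,183),(584,190))):
    a,b=P(c,*t,.065),P(c,*h,.055); print(c,a,b,"tip-hole mm",(a-b)[:2]*1000)
# hole in tool frame from u1 measurement, current tool
print("hole by odometry",np.array([.6456,.0500])+np.array(arm.observe()["tool_pos"])[:2]-[.4883,.0542])
# local threshold extents of the hole in the scene
s=cv2.cvtColor(cv2.imread("pics/scene3.png"),cv2.COLOR_BGR2GRAY)[312:334:1,234:262]; print(s)
t=cv2.GaussianBlur(cv2.cvtColor(cv2.imread("pics/top3.png"),cv2.COLOR_BGR2GRAY),(0,0),.6)[230:256,410:436]; print(t)
E
```

```text
top [ 0.61177936 -0.2567529   0.065     ] [ 0.61641523 -0.26344031  0.055     ] tip-hole mm [-4.63586937  6.68740959]
scene [ 0.61798959 -0.26056194  0.065     ] [ 0.61552325 -0.25952761  0.055     ] tip-hole mm [ 2.46633275 -1.03433147]
hole by odometry [ 0.61430002 -0.2586607 ]
[[ 11  11  11  13  14  22  43  69  85  87  88  94  93  52  14   9  10  13
   17  18  20  15  25  60  94 101  86  68]
 [  9  12  13  19  18  18  23  43  69  86  87  92  91  51  13   7  10  10
   14  14  17  16  16  29  66 101 113 103]
 [ 14  16  18  21  24  20  14  20  43  70  85  88  87  46  13   6   7   9
    9  14  18  18  17  16  33  70 107 119]
 [ 18  20  21  23  23  19  11   5  17  43  71  87  82  45  11  10  11  12
   11  13  16  19  17  16  16  37  82 116]
 [ 21  23  24  22  19  15   9   7   8  20  48  76  69  35  11  10   7  12
   11  11  15  16  21  17  14  18  50  98]
 [ 22  23  22  23  17  11   8  10   6   8  27  50  43  21   7   9  11   9
   13  10  15  16  18  18  17  14  28  66]
 [ 20  24  23  22  19  11  11   6  10   9   9  22  17  13   8  10  12  11
   14   7  14  16  20  19  17  16  18  30]

[... 3890 characters left out ...]
40  41  42
   42  42  42  40  38  35  34  34]
 [ 44  37  36  36  35  34  35  36  36  37  38  38  38  38  38  39  40  41
   41  41  41  40  37  35  34  34]
 [ 42  38  37  35  33  33  34  34  34  35  36  37  37  37  37  37  38  39
   38  39  39  39  37  36  35  34]
 [ 41  38  37  34  33  33  32  32  32  32  33  34  35  35  35  36  36  37
   37  38  38  39  38  38  37  37]
 [ 39  38  37  35  34  34  32  32  32  32  32  33  33  33  33  33  33  35
   35  35  37  40  39  39  39  38]
 [ 39  38  38  36  35  35  33  33  34  33  32  32  32  32  32  32  31  32
   32  33  37  40  40  39  39  38]
 [ 39  38  37  36  35  36  35  34  35  34  33  33  33  33  32  32  31  31
   31  34  37  41  42  43  43  41]]
```

```bash
python3 - <<'E'
from h import *
for c,t,h in(("top",(424.2,241.6),(424.1,240.9)),("scene",(245.4,318.4),(246.0,319.1))):
    a,b=onz(c,*t,.065),onz(c,*h,.055); print(c,a,b,"tip-hole mm",(a-b)[:2]*1000)
print("hole",tri(246.0,319.1,424.1,240.9),"tip",tri(245.4,318.4,424.2,241.6))
E
```

```text
top [ 0.61166694 -0.2589902   0.065     ] [ 0.61544065 -0.26088534  0.055     ] tip-hole mm [-3.77371164  1.89514771]
scene [ 0.61829306 -0.26194589  0.065     ] [ 0.61650678 -0.26036931  0.055     ] tip-hole mm [ 1.78627483 -1.57658815]
hole (array([ 0.61588036, -0.26062896,  0.05417762]), np.float64(0.0010271263462408348)) tip (array([ 0.61392354, -0.26056127,  0.05491986]), np.float64(0.0013166842338676443))
```

Both views agree that the hole is about 1 mm too far in x. I'll nudge it, release and back off, then check again.

Request:
apply_moves --rotation '[[0,0,0],[0,0,0],[0,0,0],[0,0,0],[0,0,0],[0,0,0],[0,0,0],[0,0,0],[0,0,0],[0,0,0]]' --dp '[[-0.02,0,0],[0,0,0],[0,0,0],[0,0,0],[0,0,0],[0,0,-0.1],[0,0,-0.2],[0,0,-0.4],[0,0,-0.4],[0,0,0]]' --hand '[1,1,-1,-1,-1,-1,-1,-1,-1,-1]'

```text
clock: 18.77
tool_pos: [0.4565, -0.2543, 0.0992]
eef_rot: [3.125, -0.302, 0.007]
wrist_force: [0.2, -0.3, 0.0]
gripper_width: 0.998
finger_force: 0.0
```

```bash
python3 - <<'E'
from h import *
plan((.40,.10,.16,-11.2,10))
E
```

```text
10 rows max dp 0.45 max rot 0.01
{"rotation": [[0.0, 0.0, 0.0], [0.0, 0.0, 0.0], [0.0, 0.0, 0.0], [0.0, 0.0, 0.0], [0.0, 0.0, 0.0], [0.0, 0.0, 0.0], [0.0, 0.0, 0.0], [0.0, 0.0, 0.0], [0.0, 0.0, 0.0], [0.0, -0.01, 0.0]], "dp": [[-0.16, -0.45, -0.08], [-0.16, -0.45, -0.08], [-0.17, -0.45, -0.08], [-0.16, -0.45, -0.08], [-0.17, -0.45, -0.08], [-0.16, -0.45, -0.09], [-0.17, -0.45, -0.08], [-0.16, -0.45, -0.09], [-0.17, -0.45, -0.08], [-0.16, -0.44, -0.09]]}
```

Request:
apply_moves --rotation '[[0,0,0],[0,0,0],[0,0,0],[0,0,0],[0,0,0],[0,0,0],[0,0,0],[0,0,0],[0,0,0],[0,0,0]]' --dp '[[-0.16,-0.45,-0.08],[-0.16,-0.45,-0.08],[-0.17,-0.45,-0.08],[-0.16,-0.45,-0.08],[-0.17,-0.45,-0.08],[-0.16,-0.45,-0.09],[-0.17,-0.45,-0.08],[-0.16,-0.45,-0.09],[-0.17,-0.45,-0.08],[-0.16,-0.44,-0.09]]' --hand '[-1,-1,-1,-1,-1,-1,-1,-1,-1,-1]'

```text
clock: 20.02
tool_pos: [0.3986, 0.1016, 0.158]
eef_rot: [-3.127, 0.303, -0.0]
wrist_force: [-0.4, -0.1, 0.3]
gripper_width: 0.997
finger_force: 0.0
```

```bash
python3 - <<'E'
from h import *
for c in("scene","top"):
    I=[viewer.grab_frame(c).astype(np.float32) for _ in range(4)]
    cv2.imwrite(f"pics/{c}4.png",cv2.cvtColor(np.mean(I,0).astype(np.uint8),cv2.COLOR_RGB2BGR))
t=cv2.imread("pics/top4.png");s=cv2.imread("pics/scene4.png")
z=lambda i,f,al,b:cv2.resize(cv2.convertScaleAbs(i.astype(np.float32),alpha=al,beta=b),None,fx=f,fy=f,interpolation=cv2.INTER_CUBIC)
cv2.imwrite("pics/x1.png",np.vstack([np.hstack([z(t[220:300,395:475],5,2.5,-20),z(s[260:340,200:280],5,3.5,-20)]),cv2.resize(t[100:320,130:550],(400,200)).repeat(2,1)]))
E
```

```text
(no output)
```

View pics/x1.png

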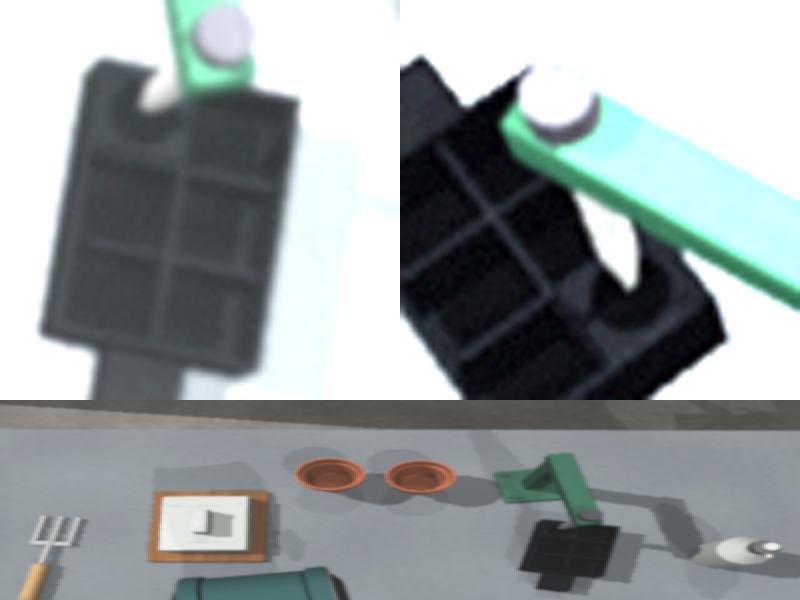

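```bash
python3 - <<'E'
from h import *
k=.4
T=lambda x,y:(395+x/5-k,220+y/5-k); S=lambda x,y:(200+(x-400)/5-k,260+y/5-k)
C=np.array([onz("top",*T(*q),.055)[:2] for q in [(88,58),(298,98),(255,373),(42,333)]])
m=C.mean(0); d=C[0]+C[1]-C[2]-C[3]; a=np.arctan2(d[1],d[0]); R=np.array([[np.cos(a),-np.sin(a)],[np.sin(a),np.cos(a)]])
print("tray",m,np.degrees(a),np.linalg.norm(d)/2,"hole from corners",m+R@[.049,.0265])
print("hole",tri(*S(630,293),*T(147,104)),"tip",tri(*S(631,287),*T(143,110)))
for c,t,h in(("top",T(143,110),T(147,104)),("scene",S(631,287),S(630,293))):
    p,b=onz(c,*t,.065),onz(c,*h,.055); print(c,p,b,(p-b)[:2]*1000)
# boss circle
bt=T(223,35); bs=S(558,105); print("boss",tri(*bs,*bt))
# boss height from its top view vs text: arm end
E
```

```text
tray [ 0.55779736 -0.2714384 ] -10.827073554047209 0.1494670214529147 hole from corners [ 0.61090299 -0.25461456]
hole (array([ 0.61596856, -0.26001256,  0.058809  ]), np.float64(0.0003662658988692935)) tip (array([ 0.61332039, -0.2577806 ,  0.0569405 ]), np.float64(0.0006015094994120498))
top [ 0.611641   -0.25635343  0.065     ] [ 0.61679496 -0.26065959  0.055     ] [-5.15396546  4.30616742]
scene [ 0.61669453 -0.25909561  0.065     ] [ 0.6143567  -0.25943391  0.055     ] [2.33783382 0.33830622]
boss (array([ 0.6142011 , -0.25824239,  0.23714912]), np.float64(0.0008803005701831568))
```

```bash
python3 - <<'E'
from h import *
from scipy.ndimage import map_coordinates, gaussian_filter
def fit(c,img,u,v,r0):
    g=gaussian_filter(cv2.imread(img).astype(float).mean(2),.7)
    o=onz(c,u,v,.055); pts=[]
    p=viewer.camera_params(c); M=np.array(p["world_to_cam"])
    def pix(P):
        q=M[:3,:3]@P.T+M[:3,3:4]; return p["cx"]-p["fx"]*q[0]/q[2], p["cy"]+p["fy"]*q[1]/q[2]
    rs=np.arange(.010,.0241,.0005)
    for it in range(4):
        pts=[]
        for a in np.radians(np.arange(0,360,6)):
            P=np.c_[o[0]+rs*np.cos(a),o[1]+rs*np.sin(a),np.full(len(rs),.055)]
            x,y=pix(P); l=map_coordinates(g,[y,x],order=1)
            if l.max()>55: continue      # dibber or arm in the way
            d=np.gradient(l); i=d.argmax()
            if d[i]>.25 and 2<i<len(rs)-3: pts.append(P[i,:2])
        pts=np.array(pts); A=np.c_[2*pts,np.ones(len(pts))]
        keep=np.ones(len(pts),bool)
        for _ in range(3):
            s=np.linalg.lstsq(A[keep],(pts[keep]**2).sum(1),rcond=None)[0]; r=np.sqrt(s[2]+s[:2]@s[:2])
            e=abs(np.hypot(*(pts-s[:2]).T)-r); keep=e<.002
        o=np.r_[s[:2],.055]
    print(c,img,o[:2].round(4),"r",r.round(4),keep.sum(),len(pts)); return o[:2]
a=fit("top","pics/top2.png",307.4,228.7,0); b=fit("scene","pics/scene2.png",343.2,234.4,0)
a4=fit("top","pics/top4.png",424.1,240.5,0); b4=fit("scene","pics/scene4.png",245.6,318.3,0)
E
```

```text
top pics/top2.png [0.6451 0.0493] r 0.0173 31 36
scene pics/scene2.png [0.647  0.0486] r 0.0173 53 53
top pics/top4.png [ 0.613  -0.2594] r 0.0182 36 38
scene pics/scene4.png [ 0.6144 -0.2593] r 0.0174 48 50
```

The fitted hole centre is (0.6137, -0.2594) and the tip is at about (0.614, -0.258), so they are within 2 mm of each other. The cover is still on the board.

```bash
python3 -c "
from h import *
print(arm.hand_in())"
```

```text
the job is handed in; nothing more can be done
None
```

I handed the job in at about 20 s of the 61 s allowed: the cover lies centred and lengthwise on the board, and the tray's round cell is about 2 mm from the dibber's tip by camera measurement (limit 6 mm); the hand-in returned no verdict.

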